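Change the railway yard over to the other feed

TASK

Change the model railway's yard over from the yellow feed to the blue one: first throw the isolator with the yellow ball handle fully to off (lever over to the white plate), and only then throw the one with the blue ball handle fully to on (lever over to the green plate). The two must never be on together, and the isolator with the red ball handle stays on throughout.

Things in the scene. Friction and masses are not known exactly. Their poses are not given: they have to be found in the camera images.
- yellow_switch_base: isolator with a yellow ball handle, fixed to the layout: dark wooden base 100 x 50 x 10 mm, two brass cheeks 33 mm high. Origin: centre of its underside, z up; x runs along the base to the green plate (on end; the white plate at -x is the off end); the lever swings in the x-z plane. Pivot at z = 24 mm; ball 28 mm across, centre 75 mm from the pivot, on an 8 mm rod with a 13 mm collar
- yellow_switch (a joint): yellow lever, rad: 0 = off, 0.6 rad from upright towards white (ball centre at x = -42, z = 86 mm of its base); 0.6 = upright (z = 99 mm); 1.2 = on, towards green (x = +42, z = 86 mm). Its heavy ball (lever about 70 g, under 1 N to push) makes it fall to the stop on whichever side of upright it is, and stay. Starts on
- blue_switch_base: isolator with a blue ball handle, fixed to the layout: dark wooden base 100 x 50 x 10 mm, two brass cheeks 33 mm high. Origin: centre of its underside, z up; x runs along the base to the green plate (on end; the white plate at -x is the off end); the lever swings in the x-z plane. Pivot at z = 24 mm; ball 28 mm across, centre 75 mm from the pivot, on an 8 mm rod with a 13 mm collar
- blue_switch (a joint): blue lever, rad: 0 = off, 0.6 rad from upright towards white (ball centre at x = -42, z = 86 mm of its base); 0.6 = upright (z = 99 mm); 1.2 = on, towards green (x = +42, z = 86 mm). Its heavy ball (lever about 70 g, under 1 N to push) makes it fall to the stop on whichever side of upright it is, and stay. Starts off
- red_switch_base: isolator with a red ball handle, fixed to the layout: dark wooden base 100 x 50 x 10 mm, two brass cheeks 33 mm high. Origin: centre of its underside, z up; x runs along the base to the green plate (on end; the white plate at -x is the off end); the lever swings in the x-z plane. Pivot at z = 24 mm; ball 28 mm across, centre 75 mm from the pivot, on an 8 mm rod with a 13 mm collar
- red_switch (a joint): red lever, rad: 0 = off, 0.6 rad from upright towards white (ball centre at x = -42, z = 86 mm of its base); 0.6 = upright (z = 99 mm); 1.2 = on, towards green (x = +42, z = 86 mm). Its heavy ball (lever about 70 g, under 1 N to push) makes it fall to the stop on whichever side of upright it is, and stay. Starts on

How it is judged:
By the outcome, as a careful person would: the job done as asked, in the order asked, and still so for the second after the job is handed in, with the robot touching nothing.
It also fails if it takes over 48 s, if anything falls off the work surface, if the arm or the gripper's body presses on something with over 40 N, if the wrist force passes 120 N, or if a joint passes its speed limit or range.

ROBOT

A 7-joint arm with a two-finger parallel gripper is mounted at the origin on a cart in front of the work surface, level with it; the furniture and walls round the work are solid. World frame = base frame: x ahead of the robot, y to its left, z up, the work surface at z = 0. Lengths are in m, angles in rad, forces in N, time in s.
With the tool pointing down it reaches from about 0.4 to 0.85 m from the base axis. Payload 10.4 kg.
Tool frame: the origin (TCP) lies midway between the tips of the shut fingers; the grasp point (between the pads) lies 19 mm behind it; z points along the fingers, y is the line along which they close (so a half turn about z gives the same grasp; the last joint's range is limited). The gripper opens to 85 mm and grips with 20 to 120 N. Pads are 22 mm wide; open, the fingers measure 114 mm over their backs; the gripper's body (76 mm by 85 mm) begins 54 mm behind the grasp point. The pads swing forward as they close: fully open they stand 13 mm farther back than shut.
Start: joints at [-0.023, 0.332, -0.065, 1.46, 0.022, 1.35, -0.088], TCP at [0.625, 0, 0.231] pointing down, gripper open.
Joint ranges: [-2.6, 2.6], [-0.5, 2.12], [-1.47, 1.34], [0.16, 2.42], [-1.27, 4.41], [0.06, 2.06], [-2.6, 2.6]. Speed limits (rad/s): [2.22, 2.22, 2.79, 2.79, 3.14, 3.14, 3.14].

INTERFACE

Orientations are given as a unit quaternion [x, y, z, w].
In Python, from workcell import get_obs, camera, camera_params, hand_in gives the robot as it stands.
- The arm moves only by the tool carry_out, never from a script. Its argument "commands" is a list that holds one entry, the list of rows, each a list of 6 numbers: the shift along the tool's x, y, z in units of 40 mm (1.0 is 40 mm), then the turn, a rotation vector about the tool's x, y, z in units of 6 degrees (1.0 is 6 degrees). In form: [[[x, y, z, ax, ay, az], ...]]. A call has 1 to 20 rows; each row shifts and turns the commanded pose from where the row before left it, along the tool's axes as they then stand; what a row does not reach is not made up. A row lasts 1/12 s, in which the tool goes at most 41.7 mm and 7.16 degrees, less where a joint would pass 70% of its speed; a pose out of reach is approached as far as the arm can. A call is refused whole if a number of a shift passes 1 or a number of a turn 1, either way. A call with a gripper value outside its range is refused whole. "hand" is the closure, from -1 (fully open) to 1 (shut), set as the call begins (left out, the last holds). The fingers move at their own pace and stop on an object; "force" is the grip in N (left out, the last holds). Time passes only in rows, so rows that do not move let the fingers close. It gives the time, the measured TCP pose, the force, the opening and the grip force at its end, in the units of the state.
- get_obs(): the state, without advancing time (a new reading comes with each control period).
- camera(name): name is "scene" or "side" or "wrist"; returns the picture (480x640x3 uint8, red, green, blue); there is no depth.
- camera_params(name): a dict with "mtx" (3x3 intrinsics, pixels), "k1" (the pictures are not rectified: a ray, as slopes to the right and down, at radius r is drawn at 1 + k1 r^2 times it, then the intrinsics apply), "R" (3x3) and "t" (3): a world point X has camera coordinates R X + t. Camera axes: x right, y down, z forward; pixel columns grow to the right and rows downward; lengths in m; the calibration is good to about 2 mm. A picture is of the moment at which its call begins: read the wrist's pose just before it. camera_params takes no time and is no camera call; for the wrist camera it gives the pose at the moment of the call.
- hand_in(): hands the job in; it is judged then, once.
The state is a dict: "clock": time; "joint_pos": joint angles; "joint_velocities": joint speeds; "tau": joint torques, N m; "position": TCP position; "ee_rot": TCP orientation; "ft_force": force on the tool from outside, world axes, zero at the start; "torque": the same for the moment, N m; "grip_width": opening from 0.0 (shut) to 1.0 (fully open); "grasp_force": force on a finger pad.
Only numpy, scipy, OpenCV 4.12 (cv2) and the standard library are available. Lean on these libraries where they do the work, as an engineer would, in place of code of your own. Each camera call takes 0.05 s, during which the arm holds its last target. There are 200 camera calls.

## Working session

There is one attempt and no reset: what is moved stays moved. The work goes in short steps, Python scripts to look and compute and a tool call to move; the robot and the scene stay as the last step left them, time stands still between calls to the robot, and variables do not carry over. Pictures are saved under pics/ and viewed, at most 10 in all, crops included, and the job is handed in when it is done.

Besides the shell and the picture viewer there is one more tool, called after "Request:" by a JSON object that holds its "api" and its "payload". carry_out: Moves the arm, as the interface text tells. Its arguments: {"type":"object","properties":{"commands":{"type":"array"},"hand":{"type":"number"},"force":{"type":"number"}},"required":["commands"]}

```bash
mkdir -p pics; python3 - <<'E'
from workcell import *
import cv2
for n in("scene","side"):
    cv2.imwrite(f"pics/{n}0.png",camera(n)[:,:,::-1])
print(get_obs())
E
```

```text
{'clock': 0.1, 'joint_pos': array([-0.02260394,  0.33281466, -0.06467612,  1.46082809,  0.02161148,
        1.34989767, -0.0885068 ]), 'joint_velocities': array([ 0.0001414 , -0.001062  , -0.00181534, -0.00155177, -0.00103602,
       -0.00082785,  0.0004345 ]), 'tau': array([ 9.25707973e-04, -6.26745987e+01,  4.87730233e-02, -3.92438293e+01,
        1.62844139e-02,  6.89412060e-03, -5.92459219e-05]), 'position': array([ 6.24678216e-01, -1.79225852e-05,  2.30605662e-01]), 'ee_rot': array([ 7.07108167e-01,  7.07105118e-01, -4.68199179e-04, -4.15677589e-04]), 'ft_force': array([0.07901642, 1.32069241, 0.01399759]), 'torque': array([ 0.04555186, -0.03719581, -0.04401647]), 'grasp_force': 0.0, 'grip_width': 1.0039927250122214}
```

View pics/scene0.png

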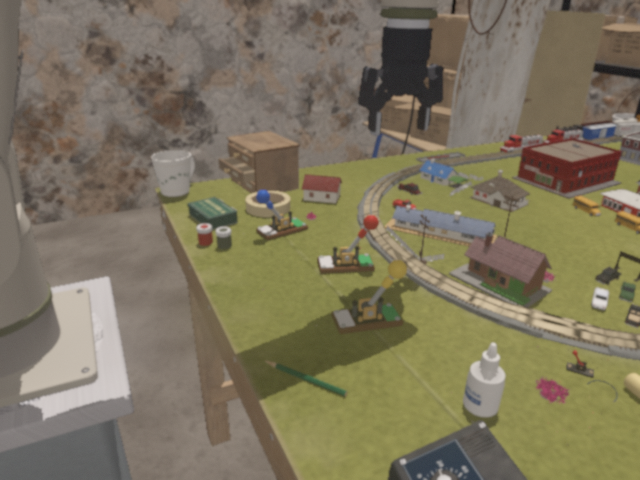

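View pics/side0.png

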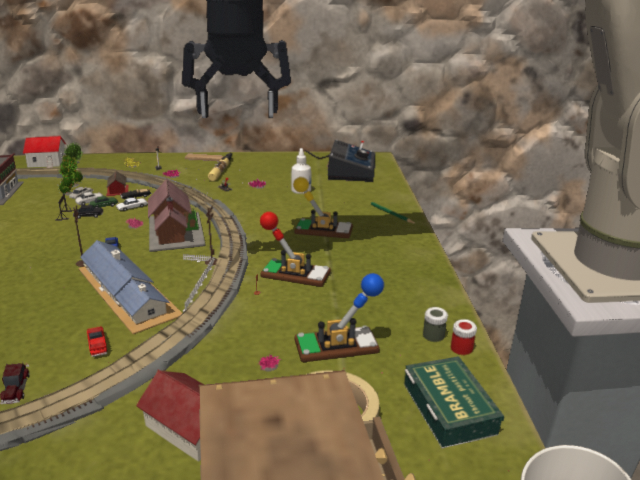

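The scene view shows the balls at yellow (397,270), red (371,222) and blue (263,196). The side view has them at yellow (302,185), red (269,220) and blue (372,285). White plates point roughly toward the robot.

```bash
cat > h.py <<'E'
from workcell import *
import numpy as np, cv2
def ray(p,uv):
    K=np.array(p["mtx"]);R=np.array(p["R"]);t=np.array(p["t"])
    d=np.linalg.solve(K,[uv[0],uv[1],1.])[:2]
    s=d.copy()
    for _ in range(20): s=d/(1+p["k1"]*(s@s))
    v=R.T@np.array([*s,1.]); return -R.T@t, v/np.linalg.norm(v)
def tri(rs):
    A=sum(np.eye(3)-np.outer(d,d) for c,d in rs); b=sum((np.eye(3)-np.outer(d,d))@c for c,d in rs)
    return np.linalg.solve(A,b)
def plane(r,z): c,d=r; return c+d*(z-c[2])/d[2]
def proj(p,X):
    c=np.array(p["R"])@X+np.array(p["t"]); s=c[:2]/c[2]; s=s*(1+p["k1"]*(s@s)); return (np.array(p["mtx"])@[*s,1])[:2]
E
python3 - <<'E'
from h import *
np.set_printoptions(precision=3,suppress=True)
S,D=camera_params("scene"),camera_params("side")
B={"y":((397,270),(302,185)),"r":((371,222),(269,220)),"b":((263,196),(372,285))}
P={"y":((346,319),(391,312),(343,228),(303,225)),"r":((331,262),(365,261),(318,272),(275,266)),"b":((268,229),(300,225),(368,339),(308,340))}
for k in B:
    X=tri([ray(S,B[k][0]),ray(D,B[k][1])]); print(k,X,proj(S,X)-B[k][0],proj(D,X)-B[k][1])
    a=P[k]
    for p,w,g in((S,a[0],a[1]),(D,a[2],a[3])):
        w=plane(ray(p,w),.012);g=plane(ray(p,g),.012);print("  w",w[:2],"g",g[:2],"mid",(w+g)[:2]/2,"ang",np.degrees(np.arctan2(*(g-w)[1::-1])))
cv2.imwrite("pics/w0.png",camera("wrist")[:,:,::-1])
W=camera_params("wrist");print(W, get_obs()["position"])
E
```

```text
y [ 0.532 -0.157  0.084] [-1.508  0.971] [-1.199 -0.865]
  w [ 0.46  -0.144] g [ 0.531 -0.157] mid [ 0.495 -0.151] ang -10.270142152518968
  w [ 0.457 -0.127] g [ 0.528 -0.141] mid [ 0.492 -0.134] ang -10.900035500436621
r [0.583 0.002 0.086] [-0.923  0.632] [-1.045 -0.777]
  w [0.518 0.021] g [ 0.576 -0.001] mid [0.547 0.01 ] ang -20.87381284889841
  w [0.508 0.033] g [0.574 0.013] mid [0.541 0.023] ang -17.006588223649885
b [0.453 0.198 0.085] [-1.022  0.226] [-1.65  -0.453]
  w [0.463 0.198] g [0.53  0.189] mid [0.496 0.194] ang -7.319169512009887
  w [0.453 0.208] g [0.528 0.208] mid [0.49  0.208] ang 0.0517391961796776
{'mtx': array([[338.193,   0.   , 313.174],
       [  0.   , 338.193, 238.384],
       [  0.   ,   0.   ,   1.   ]]), 'k1': -0.027558191780371676, 'R': array([[ 1.   ,  0.001, -0.001],
       [ 0.001, -0.962,  0.272],
       [-0.001, -0.272, -0.962]]), 't': array([-0.625, -0.036,  0.379])} [0.625 0.    0.231]
```

View pics/w0.png

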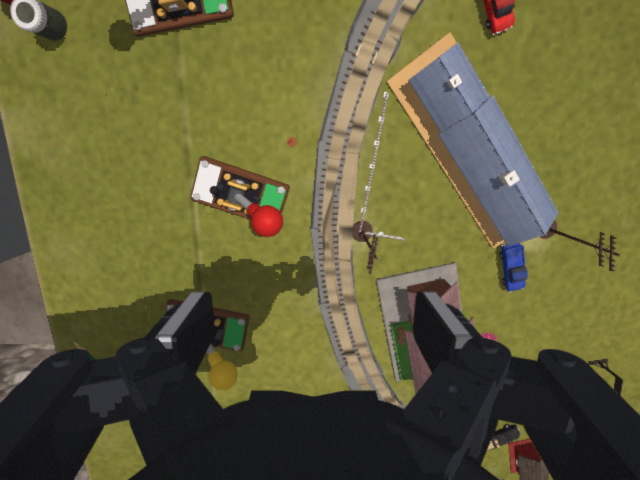

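The wrist view shows red on at (266,221) and yellow on at (222,375), half behind a finger. The blue base is at the top (133,33)–(232,18), and nothing tall stands near the levers. I'll measure the blue axis and the pots, then plan closed-finger pushes.

```bash
python3 - <<'E'
from h import *
np.set_printoptions(precision=3,suppress=True)
W=camera_params("wrist");S,D=camera_params("scene"),camera_params("side")
q=lambda p,u,z:plane(ray(p,u),z)
a,b=q(W,(133,33),.008),q(W,(232,18),.008);print("blue edge",a,b,np.degrees(np.arctan2(*(b-a)[1::-1])))
print("blue white/green plates",q(W,(140,15),.012),q(W,(217,3),.012))
print("red edge",q(W,(192,193),.005),q(W,(283,216),.005),"redball",q(W,(266,221),.086))
print("yel ball",q(W,(222,375),.086),"green",q(W,(234,332),.012))
print("pot",q(W,(28,12),.04), tri([ray(S,(223,232)),ray(D,(436,317))]))
E
```

```text
blue edge [0.449 0.173 0.008] [0.547 0.185 0.008] 6.930487957543622
blue white/green plates [0.46  0.187 0.012] [0.535 0.197 0.012]
red edge [0.492 0.016 0.005] [ 0.592 -0.01   0.005] redball [0.584 0.003 0.086]
yel ball [ 0.534 -0.156  0.086] green [ 0.529 -0.151  0.012]
pot [0.372 0.183 0.04 ] [0.365 0.187 0.029]
```

Request:
{"api": "carry_out", "payload": {"commands": [[[-0.8, -0.2, 0.3, 0, 0, 0], [-0.8, -0.2, 0.3, 0, 0, 0], [-0.8, -0.2, 0.3, 0, 0, 0], [-0.8, -0.2, 0.3, 0, 0, 0], [-0.8, -0.2, 0.3, 0, 0, 0], [-0.1, -0.2, 0.3, 0, 0, 0], [0, 0, 0, 0, 0, 0], [0, 0, 0, 0, 0, 0]]], "hand": 1}}

```text
clock: 0.82
position: [0.5766, -0.1636, 0.1589]
ee_rot: [0.707, 0.707, -0.0, -0.001]
ft_force: [0.4, 0.1, 0.7]
grip_width: 0.002
grasp_force: 0.0
```

Request:
{"api": "carry_out", "payload": {"commands": [[[0, 0, 0.42, 0, 0, 0], [0, 0, 0.42, 0, 0, 0], [0, 0, 0.42, 0, 0, 0], [0, 0, 0.42, 0, 0, 0], [0, 0, 0.42, 0, 0, 0], [0, 0, 0, 0, 0, 0], [0, 0, 0, 0, 0, 0]]]}}

```text
clock: 1.4
position: [0.5777, -0.1623, 0.0756]
ee_rot: [0.706, 0.708, 0.0, -0.0]
ft_force: [-0.4, -0.6, -0.5]
grip_width: -0.001
grasp_force: 0.0
```

```bash
python3 - <<'E'
from h import *
a=cv2.resize(camera("side")[60:300,160:460],(600,480)); cv2.imwrite("pics/s1.png",a[:,:,::-1])
E
```

```text
(no output)
```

View pics/s1.png

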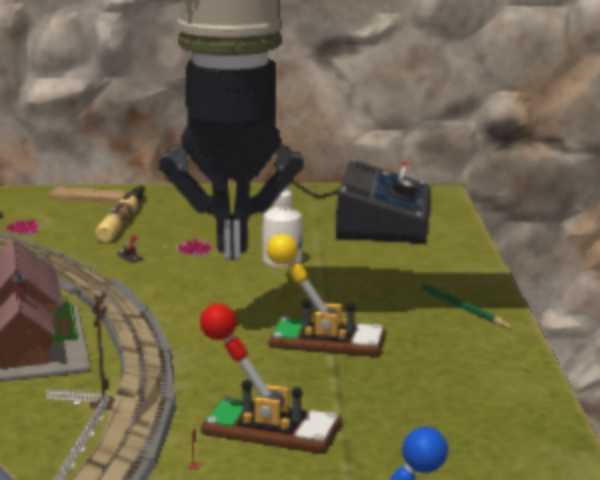

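The shut fingers (tip at crop (232,255)) stand just beyond the yellow ball at (283,248), with a clear gap. Next I push toward the white plate.

Request:
{"api": "carry_out", "payload": {"commands": [[[0.04, -0.21, 0, 0, 0, 0], [0.04, -0.21, 0, 0, 0, 0], [0.04, -0.21, 0, 0, 0, 0], [0.04, -0.21, 0, 0, 0, 0], [0.04, -0.21, 0, 0, 0, 0], [0.04, -0.21, 0, 0, 0, 0], [0.04, -0.21, 0, 0, 0, 0], [0.04, -0.21, 0, 0, 0, 0], [0.04, -0.21, 0, 0, 0, 0], [0.04, -0.21, 0, 0, 0, 0], [0, 0, 0, 0, 0, 0], [0, 0, 0, 0, 0, 0], [0, 0, 0, 0, 0, 0]]]}}

```text
clock: 2.53
position: [0.4934, -0.148, 0.0755]
ee_rot: [0.707, 0.707, 0.0, 0.0]
ft_force: [0.0, 0.1, -0.1]
grip_width: 0.001
grasp_force: 0.0
```

```bash
python3 - <<'E'
from h import *
a=cv2.resize(camera("side")[60:300,160:460],(600,480)); cv2.imwrite("pics/s2.png",a[:,:,::-1])
E
```

```text
(no output)
```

View pics/s2.png

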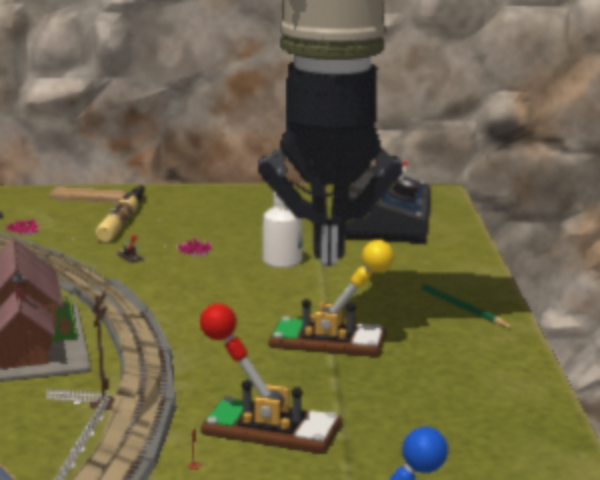

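Yellow now leans over the white plate at crop (378,256) and the fingers are clear of it; red is unchanged. Next: up, and over to the blue one's white side.

Request:
{"api": "carry_out", "payload": {"commands": [[[0, 0, -0.7, 0, 0, 0], [0, 0, -0.7, 0, 0, 0], [0, 0, -0.8, 0, 0, 0], [0, 0, -0.8, 0, 0, 0], [0.61, -0.15, 0, 0, 0, 0], [0.61, -0.15, 0, 0, 0, 0], [0.61, -0.15, 0, 0, 0, 0], [0.61, -0.15, 0, 0, 0, 0], [0.61, -0.15, 0, 0, 0, 0], [0.61, -0.15, 0, 0, 0, 0], [0.61, -0.15, 0, 0, 0, 0], [0.61, -0.15, 0, 0, 0, 0], [0.61, -0.15, 0, 0, 0, 0], [0.61, -0.15, 0, 0, 0, 0], [0.61, -0.15, 0, 0, 0, 0], [0.61, -0.15, 0, 0, 0, 0], [0.61, -0.15, 0, 0, 0, 0], [0.61, -0.15, 0, 0, 0, 0], [0, 0, 0, 0, 0, 0], [0, 0, 0, 0, 0, 0]]]}}

```text
clock: 4.25
position: [0.4089, 0.1949, 0.1954]
ee_rot: [0.706, 0.708, 0.0, -0.0]
ft_force: [0.2, -0.6, -0.2]
grip_width: -0.001
grasp_force: 0.0
```

```bash
python3 - <<'E'
from h import *
print(get_obs()["position"],get_obs()["ee_rot"])
im=camera("wrist");W=camera_params("wrist"); cv2.imwrite("pics/w2.png",im[:,:,::-1])
h=cv2.cvtColor(im,cv2.COLOR_RGB2HSV);m=cv2.inRange(h,(105,170,60),(125,255,255))
n,l,s,c=cv2.connectedComponentsWithStats(m);i=1+s[1:,4].argmax();print(s[i],c[i],plane(ray(W,c[i]),.086))
E
```

```text
[0.40887686 0.19486923 0.19536075] [ 7.06092182e-01  7.08119910e-01  1.27671102e-04 -8.90566379e-05]
[ 353  216   40   34 1014] [371.3678501  231.63313609] [0.45470786 0.19645244 0.086     ]
```

View pics/w2.png

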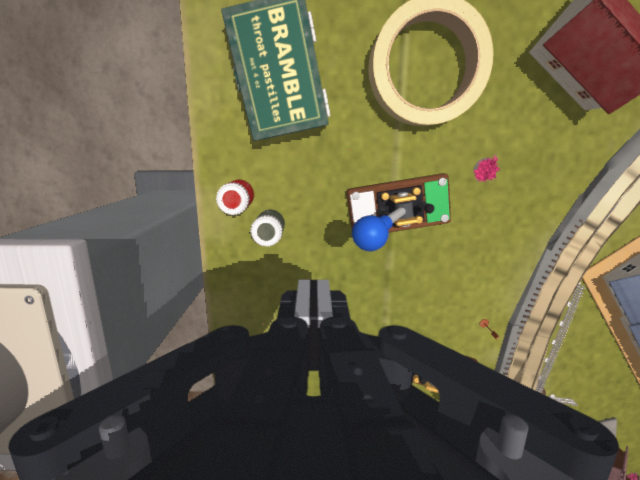

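Blue ball at (371,232), still off over its white plate. The shut fingers are in line on its near side. Descend, then push toward green.

Request:
{"api": "carry_out", "payload": {"commands": [[[0, 0, 0.5, 0, 0, 0], [0, 0, 0.5, 0, 0, 0], [0, 0, 0.5, 0, 0, 0], [0, 0, 0.5, 0, 0, 0], [0, 0, 0.5, 0, 0, 0], [0, 0, 0.5, 0, 0, 0], [0, 0, 0, 0, 0, 0], [0, 0, 0, 0, 0, 0]]]}}

```text
clock: 4.97
position: [0.4089, 0.1925, 0.075]
ee_rot: [0.708, 0.707, -0.001, -0.0]
ft_force: [0.3, -0.0, 0.0]
grip_width: 0.002
grasp_force: 0.0
```

Request:
{"api": "carry_out", "payload": {"commands": [[[0.03, 0.21, 0, 0, 0, 0], [0.03, 0.21, 0, 0, 0, 0], [0.03, 0.21, 0, 0, 0, 0], [0.03, 0.21, 0, 0, 0, 0], [0.03, 0.21, 0, 0, 0, 0], [0.03, 0.21, 0, 0, 0, 0], [0.03, 0.21, 0, 0, 0, 0], [0.03, 0.21, 0, 0, 0, 0], [0.03, 0.21, 0, 0, 0, 0], [0.03, 0.21, 0, 0, 0, 0], [0, 0, 0, 0, 0, 0], [0, 0, 0, 0, 0, 0], [0, 0, 0, 0, 0, 0]]]}}

```text
clock: 6.05
position: [0.4927, 0.2057, 0.0752]
ee_rot: [0.707, 0.707, -0.0, -0.0]
ft_force: [-0.5, -0.1, 0.1]
grip_width: 0.002
grasp_force: 0.0
```

Request:
{"api": "carry_out", "payload": {"commands": [[[0, 0, -0.6, 0, 0, 0], [0, 0, -0.7, 0, 0, 0], [0, 0, -0.7, 0, 0, 0], [0, 0, -0.7, 0, 0, 0], [0, 0, -0.7, 0, 0, 0], [0, 0, 0, 0, 0, 0], [0, 0, 0, 0, 0, 0], [0, 0, 0, 0, 0, 0]]]}}

```text
clock: 6.72
position: [0.4925, 0.2055, 0.2108]
ee_rot: [0.707, 0.707, -0.0, 0.0]
ft_force: [1.0, -0.2, -0.2]
grip_width: -0.002
grasp_force: 0.0
```

```bash
python3 - <<'E'
from h import *
cv2.imwrite("pics/s3.png",camera("side")[:,:,::-1])
E
```

```text
(no output)
```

View pics/s3.png

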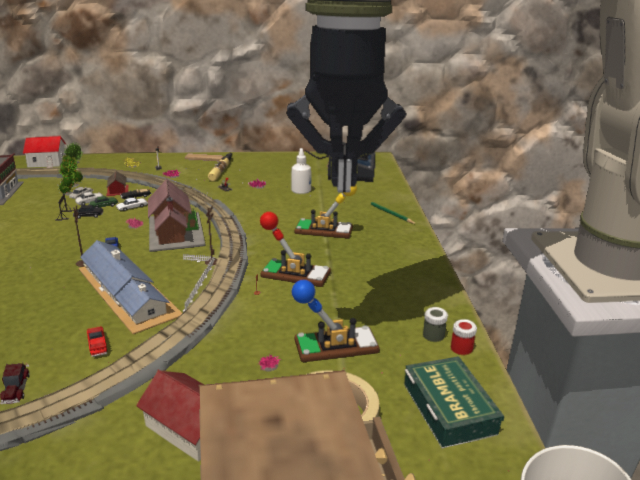

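Blue is at (303,291), over the green plate. Red is still on at (269,220). Yellow is off, with its rod leaning to white at (338,200). The gripper is clear of everything.

```bash
python3 -c "
from workcell import *
print(hand_in())"
```

```text
the job is handed in; nothing more can be done
None
```

The yard is changed over and the job is handed in: yellow was thrown fully off first, then blue fully on; red stayed on, and the arm finished clear at 6.7 s on the clock.

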